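# Go / no-go check of a filling funnel's spout

## Robot

A 6-joint arm with a two-finger parallel gripper is mounted at the origin on the work surface. World frame = base frame: x ahead of the robot, y to its left, z up, the work surface at z = 0. Lengths are in m, angles in rad, forces in N, time in s.
With the tool pointing down it reaches from about 0.3 to 0.775 m from the base axis. Payload 14.6 kg.
Tool frame: the origin (TCP) lies at the very end of the fingers, on their centre line; the grasp point (between the pads) lies 19 mm behind it; z points along the fingers, x is the direction in which the jaws open and shut, and the axes are right-handed (so a half turn about z gives the same grasp; the last joint's range is limited). The gripper opens to 94 mm and grips with 3 to 60 N. Pads are 16 mm wide; open, the fingers measure 119 mm over their backs; the gripper's body (75 mm by 177 mm) begins 78 mm behind the grasp point.
Start: joints at [-0.067, 0.3, 1.521, -0, 1.321, -0.067], TCP at [0.55, -0, 0.205] pointing down, gripper open.
Joint ranges: [-3.03, 3.03], [-0.79, 2.21], [0.23, 2.52], [-1.04, 4.18], [0, 3.07], [-2.55, 2.55]. Speed limits (rad/s): [2.22, 2.22, 2.57, 3.14, 3.14, 3.14].

## Interface

Orientations are given as [roll, pitch, yaw] about the fixed x, y, z axes, in that order (R = Rz(yaw) Ry(pitch) Rx(roll)).
In Python, from station import ctrl gives the robot as it stands.
- The arm moves only by the shell command python3 -m inch 'ROWS' [FORCE]. ROWS is JSON, one flat list of numbers, 7 for each row, row after row: the shift along the tool's x, y, z in cm, then the turn, a rotation vector about the tool's x, y, z in rad, then the opening, from 0 (shut) to 1 (fully open). In form: [tx, ty, tz, wx, wy, wz, claw, tx, ty, tz, wx, wy, wz, claw, ...]. A call has 1 to 20 rows; each row shifts and turns the commanded pose from where the row before left it, along the tool's axes as they then stand; what a row does not reach is not made up. A row lasts 1/8 s, in which the tool goes at most 62.5 mm and 10.7 degrees, less where a joint would pass 70% of its speed; a pose out of reach is approached as far as the arm can. A call is refused whole if a number of a shift passes 6.25 or a number of a turn 0.188, either way. A call with a gripper value outside its range is refused whole. The fingers move at their own pace and stop on an object; FORCE is the grip in N (left out, the last holds). Time passes only in rows, so rows that do not move let the fingers close. It gives the time, the measured TCP pose, the force and the opening at its end, in the units of the state.
- ctrl.get_obs(): the state, without advancing time (a new reading comes with each control period).
- ctrl.camera(name): name is "scene" or "side" or "wrist"; returns (picture, depth): 384x512x3 uint8, red, green, blue; 384x512 float32, m along the optical axis (not along the pixel's ray), 0 where there is no reading.
- ctrl.camera_params(name): a dict with "vertical_fov" (degrees; the focal length in pixels is half the picture's height over the tangent of half this angle, whatever the lens; pixels are square), "cx", "cy" (the principal point, pixels), "distortion" ([k1, k2, p1, p2, k3] as OpenCV has them; the pictures are not rectified), "camera_from_world" (4x4, takes a point from world to camera coordinates); the wrist camera has in their place "mount" (4x4, takes a point from camera to tool coordinates, whose origin is the TCP and whose axes are the tool frame's). Camera axes: x right, y down, z forward; pixel columns grow to the right and rows downward; lengths in m; the calibration is good to about 2 mm. A picture is of the moment at which its call begins: read the wrist's pose just before it. camera_params takes no time and is no camera call.
- ctrl.hand_in(): hands the job in, once; it reports no verdict.
Trained networks look in the newest picture that a camera, given by its name, has taken for a name from the list of things; names that differ only in an ending like _2 or _b are one class to them, and where a whole thing is asked for, a point or a joint stands for the part that bears it (a point fixed in the world has none). Each returns a list of dicts, best first, with "score" (0 to 1); they miss things now and then, are a little off and sometimes report something else, mostly with a low value. They report only what shows in the picture. A call takes as long as a camera call. They do not tell look-alikes from the thing itself.
- ctrl.spot_in(camera, label): "bbox" ([centre column, centre row, width, height] in pixels, round what is visible of it).
- ctrl.place_of(camera, label): "centre" ([column, row] in pixels: a listed point, or the origin of a listed thing).
The state is a dict: "time_s": time; "qpos": joint angles; "joint_vel": joint speeds; "tau": joint torques, N m; "ee_pos": TCP position; "eef_rot": TCP orientation; "force": force on the tool from outside, world axes, zero at the start; "moment": the same for the moment, N m; "grip_width": finger opening in m.
Only numpy, scipy, OpenCV 4.12 (cv2) and the standard library are available. Lean on these libraries where they do the work, as an engineer would, in place of code of your own. Each camera call takes 0.05 s, during which the arm holds its last target. There are 200 camera calls.

## Task

Check the spout of the blue-collared filling funnel with the two-ended plug gauge: put its green go end fully home in the spout and take it out again, then set its wide red no-go end squarely on the same spout's mouth with a gentle press, so that it is seen to refuse entry. Then stand the gauge back upright on the dark mat, both ends down, and let go of it. Keep the gauge off the orange-collared funnel.

Things in the scene. Friction and masses are not known exactly. Their poses are not given: they have to be found in the camera images.
- gauge: Loose plug gauge, 0.18-0.35 kg: yellow bridge standing on two plugs 46 mm long. Origin midway between the plugs, in the plane of their feet; x points from red to green plug (at start within 37 deg of world x), z up. Green go plug: axis at x=+55 mm, 30 mm dia, foot bevelled to 18 mm. Red no-go plug: axis at x=-55, 54 mm dia, flat foot. Bar 150 x 36 mm, z=45 to 57; its underside stops on the rim.
- gauge_handle (a point): The gauge's yellow handle block, to grip from above, on the middle of the bar: 50 mm along the gauge's x, 30 mm wide (y), from 57 to 106 mm above the feet. This point: its middle, 88 mm above the gauge's origin; gauge balanced here.
- spout: White filling funnel, BLUE collar, fixed spout up: the one to check. Origin: centre of the spout's round mouth, 130 mm above the table, z up. Bore 42 mm dia, straight for 65 mm, empty. Tube 54 mm over its outside; collar 62 mm, 29 to 45 mm below the mouth; from 68 mm below it flares to 160 mm, on a 170 mm square plate. Free room beside the tube for the gauge's other plug.
- mat: Dark grey rubber mat, fixed, 220 mm (x) by 150 mm (y), 4 mm thick; origin at the centre of its underside, on the table. The gauge starts standing on it and goes back to it.
- wide_spout: Bystander: a like white funnel, fixed, ORANGE collar, wider spout (bore 68 mm, tube 80 mm outside). Origin: centre of its mouth, 130 mm above the table. Keep the gauge off it. Funnels and mat are at least 0.2 m apart, centre to centre, and swap places. A pail, a jar and a brush (loose, under 110 mm tall) lie farther out: beyond x = 0.74 m or y below -0.4 m.
Things that resemble listed ones, but are neither listed nor needed, are in the scene too. There is more than one size of the gauge; the one meant has the size given above. Leave any pink look-alike of the spout alone.

How it is judged:
By the outcome, as a careful person would: the job done as asked, in the order asked, and still so for the second after the job is handed in, with the robot touching nothing.
It also fails if it takes over 54 s, if anything falls off the work surface, if the arm or the gripper's body presses on something with over 40 N, if the wrist force passes 120 N, or if a joint passes its speed limit or range.

## Working session

There is one attempt and no reset: what is moved stays moved. The work goes in short steps, Python scripts to look and compute and a shell command to move; the robot and the scene stay as the last step left them, time stands still between calls to the robot, and variables do not carry over. Pictures are saved under pics/ and viewed, about 8 in all and at most 12, crops included, and the job is handed in when it is done.

```bash
mkdir -p pics; ls; cat > h.py <<'E'
import numpy as np, cv2
from station import ctrl
from scipy.spatial.transform import Rotation as R
def K(n):
    p=ctrl.camera_params(n); f=192/np.tan(np.radians(p["vertical_fov"])/2)
    return np.array([[f,0,p["cx"]],[0,f,p["cy"]],[0,0,1.]]),np.array(p["distortion"],float),p
def T_wc(n,obs=None):
    p=ctrl.camera_params(n)
    if "mount" in p:
        T=np.eye(4);T[:3,:3]=R.from_euler("xyz",obs["eef_rot"]).as_matrix();T[:3,3]=obs["ee_pos"]
        return T@np.array(p["mount"])
    return np.linalg.inv(np.array(p["camera_from_world"]))
def grab(n):
    o=ctrl.get_obs(); im,d=ctrl.camera(n); return im,d,T_wc(n,o)
def cloud(n,d,T):
    k,D,_=K(n); v,u=np.mgrid[0:384,0:512]
    q=cv2.undistortPoints(np.stack([u,v],-1).reshape(-1,1,2).astype(float),k,D).reshape(384,512,2)
    P=np.dstack([q*d[...,None],d]); W=P@T[:3,:3].T+T[:3,3]; W[d<=0]=np.nan; return W
def ray(n,uv,T,z):
    k,D,_=K(n); q=cv2.undistortPoints(np.array(uv,float).reshape(-1,1,2),k,D)[0,0]
    r=T[:3,:3]@np.array([*q,1]); return T[:3,3]+r*(z-T[2,3])/r[2]
def save(f,im): cv2.imwrite("pics/"+f,im[...,::-1])
E
python3 - <<'E'
from h import *
ims=[]
for n in("scene","side"):
    im,d,T=grab(n); ims.append(im); np.savez(n+".npz",im=im,d=d,T=T)
    print(n,T[:3,3])
    for l,z in(("gauge",.004),("gauge_handle",.092),("spout",.13),("wide_spout",.13),("mat",0)):
        for r in ctrl.place_of(n,l)[:4]: print(l,r["score"],np.round(r["centre"]),ray(n,r["centre"],T,z).round(3))
save("a.png",cv2.resize(ims[0],(800,600))); save("b.png",cv2.resize(ims[1],(800,600)))
print(ctrl.get_obs())
E
```

```text
pics
scene [1.17390148 0.56744371 0.79176189]
gauge 0.95 [365. 232.] [0.371 0.254 0.004]
gauge 0.67 [246. 344.] [0.805 0.242 0.004]
gauge 0.57 [318. 284.] [0.587 0.262 0.004]
gauge_handle 0.94 [318. 258.] [0.595 0.257 0.092]
gauge_handle 0.84 [246. 324.] [0.817 0.251 0.092]
gauge_handle 0.72 [369. 215.] [0.402 0.268 0.092]
spout 0.69 [170. 136.] [ 0.53  -0.288  0.13 ]
wide_spout 0.98 [253. 182.] [0.53  0.016 0.13 ]
mat 0.6 [325. 288.] [0.584 0.278 0.   ]
side [ 0.05846372 -0.62680002  0.92352437]
gauge 0.97 [164. 177.] [0.372 0.24  0.004]
gauge 0.8 [223. 139.] [0.599 0.27  0.004]
gauge 0.7 [279. 119.] [0.801 0.242 0.004]
gauge 0.2 [218. 139.] [0.587 0.282 0.004]
gauge_handle 0.96 [218. 120.] [0.585 0.264 0.092]
gauge_handle 0.94 [160. 156.] [0.372 0.233 0.092]
gauge_handle 0.44 [280. 108.] [0.763 0.197 0.092]
spout 0.76 [214. 327.] [ 0.212 -0.285  0.13 ]
spout 0.6 [341. 242.] [ 0.541 -0.286  0.13 ]
wide_spout 0.92 [255. 167.] [0.529 0.01  0.13 ]
mat 0.85 [220. 140.] [0.594 0.278 0.   ]
{'time_s': 0.6, 'qpos': array([-6.66055362e-02,  2.99887491e-01,  1.52104890e+00, -2.26442044e-05,
        1.32071303e+00, -6.65775097e-02]), 'joint_vel': array([-0.00032124, -0.0017074 ,  0.00015753,  0.0017072 , -0.00044211,
       -0.00060925]), 'tau': array([-1.73422122e-03, -5.31481183e+01, -3.52828038e+01,  7.07835727e-02,
        2.13613763e-02,  6.93120023e-05]), 'ee_pos': array([ 5.49965948e-01, -9.65779372e-06,  2.05431737e-01]), 'eef_rot': array([ 3.14157454e+00,  5.81072508e-05, -2.24223216e-05]), 'force': array([-0.25934053, -0.20760434, -0.14130063]), 'moment': array([-0.03138229,  0.02774388,  0.05278815]), 'grip_width': 0.09402756778681197}
```

View pics/a.png

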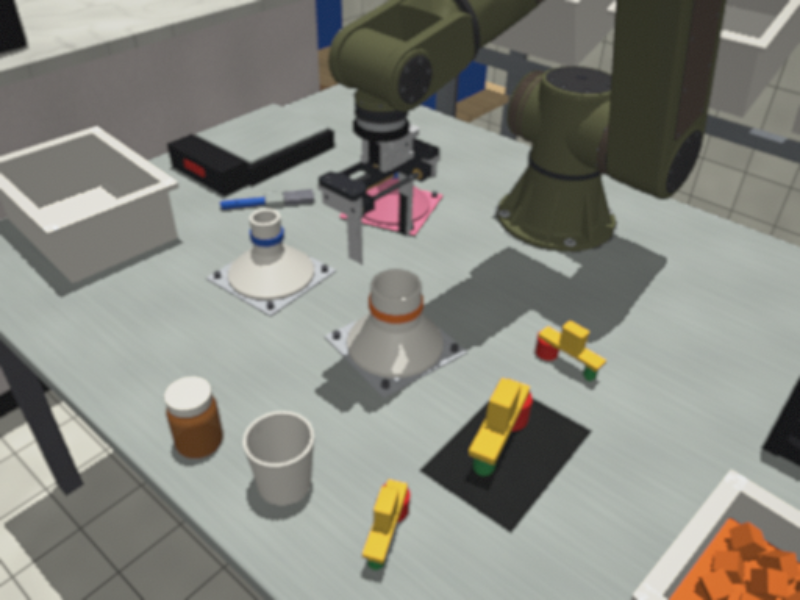

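View pics/b.png

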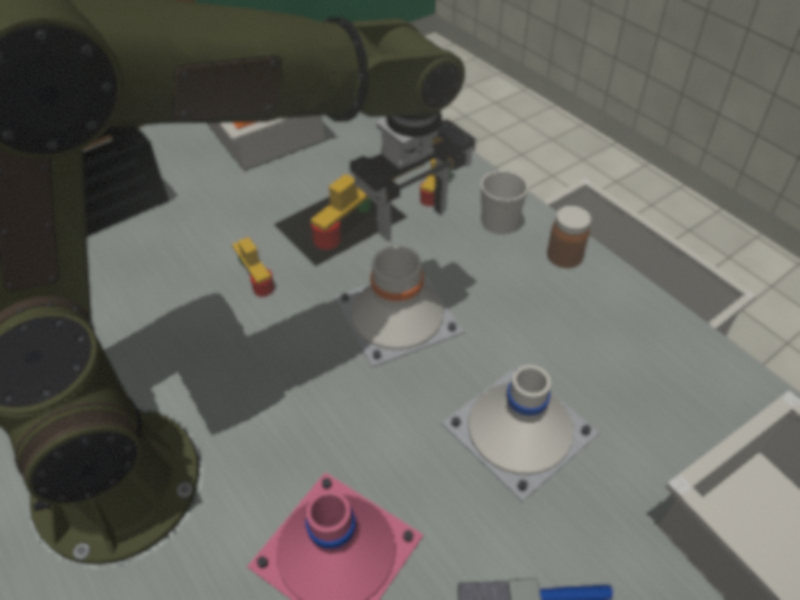

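The pictures (800x600 view) show three gauges: a small one at (570,350), the big one on the mat at (500,430), and a small one at (385,525). The one on the mat looks largest and starts where the task says. The white blue-collared funnel is at (265,255) and the pink look-alike at (395,205). The orange-collared funnel is at (395,330). Next I'll measure sizes and confirm in a crop.

```bash
python3 - <<'E'
from h import *
from scipy.optimize import least_squares
def rect(P):
    (c,s,a)=cv2.minAreaRect(P.astype(np.float32)*1000); return np.round(c,1),np.round(s,1),round(a,1)
crops=[]
for n in("scene","side"):
    z=np.load(n+".npz"); im,d,T=z["im"],z["d"],z["T"]; W=cloud(n,d,T)
    hsv=cv2.cvtColor(im,cv2.COLOR_RGB2HSV)
    yel=(abs(hsv[...,0].astype(int)-25)<6)&(hsv[...,1]>130)&(hsv[...,2]>90)
    nn,lab,st,ce=cv2.connectedComponentsWithStats(yel.astype(np.uint8))
    for i in range(1,nn):
        if st[i,4]<60: continue
        P=W[(lab==i)]; P=P[~np.isnan(P[:,0])]; zt=np.percentile(P[:,2],97)
        Q=P[(P[:,2]>zt-.006)]
        print(n,"yellow",ce[i].round(),st[i,4],"ztop",zt.round(3),"top rect",rect(Q[:,:2]),"all",rect(P[:,:2]))
    for nm,c,r in(("spout",(.535,-.287),.024),("wide",(.53,.013),.037)):
        m=(np.hypot(W[...,0]-c[0],W[...,1]-c[1])<.06)&(W[...,2]>.118)&(W[...,2]<.14)
        P=W[m]; zt=np.percentile(P[:,2],90); Q=P[P[:,2]>zt-.004]
        f=least_squares(lambda p:np.hypot(Q[:,0]-p[0],Q[:,1]-p[1])-p[2],[*c,r],loss="soft_l1",f_scale=.002).x
        print(n,nm,len(Q),"z",zt.round(4),"fit",f.round(4))
    mm=(np.abs(W[...,2]-.004)<.006)&(hsv[...,2]<60)&(np.hypot(W[...,0]-.59,W[...,1]-.27)<.16)
    print(n,"mat",rect(W[mm][:,:2]))
z=np.load("scene.npz")["im"]; y=np.load("side.npz")["im"]
save("c.png",np.hstack([cv2.resize(z[200:384,210:400],(400,400)),cv2.resize(z[110:210,120:220],(400,400))]))
E
```

```text
scene yellow [367. 219.] 539 ztop 0.08 top rect (array([374.1, 251.3]), array([35.8, 24.4]), 84.3) all (array([331. , 250.3]), array([118.9, 116.9]), 85.8)
scene yellow [318. 269.] 1041 ztop 0.11 top rect (array([585.9, 260. ]), array([52.6, 27.5]), 15.1) all (array([587.6, 251.4]), array([151.5,  51.2]), 14.7)
scene yellow [246. 333.] 759 ztop 0.08 top rect (array([802. , 239.8]), array([39.1, 20.5]), 26.7) all (array([801.8, 239.8]), array([113.5,  26. ]), 26.3)
scene spout 90 z 0.1293 fit [ 0.5398 -0.2848  0.0239]
scene wide 187 z 0.1296 fit [0.5282 0.013  0.0369]
scene mat (array([584.9, 279. ]), array([217.2, 143.8]), 1.6)
side yellow [216. 129.] 495 ztop 0.112 top rect (array([582.2, 253.7]), array([47.3, 28.9]), 18.0) all (array([563.7, 277.2]), array([126.3,  91.4]), 13.0)
side yellow [275. 117.] 61 ztop 0.263 top rect (array([595.5,   6.3]), array([4.9, 0.2]), 51.8) all (array([682.3, 124.3]), array([297.7,  22. ]), 51.3)
side yellow [160. 166.] 260 ztop 0.082 top rect (array([370.2, 246.8]), array([38.7, 20.1]), 86.0) all (array([371. , 245.4]), array([110.9,  25.3]), 85.7)
side spout 173 z 0.1319 fit [ 0.5365 -0.287   0.0241]
side wide 168 z 0.1306 fit [0.523  0.0101 0.0368]
side mat (array([581.6, 275.8]), array([210.8, 144.5]), 1.9)
```

View pics/c.png

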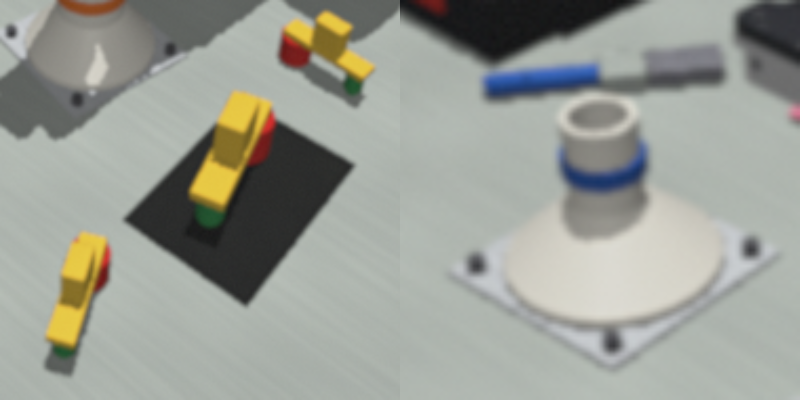

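Three yellow gauges:
- (367,219) has its top at 80 mm, so it's too small.
- (246,333) also has its top at 80 mm, so it's too small.
- (318,269) on the mat has its top at 110 mm, a handle of about 50x30 mm and a bar of about 150 mm. It fits the description, and the crop confirms it.

The spout is the white one with the blue collar at (170,136), about 48 mm mid-wall diameter. I'll move above the gauge.

```bash
python3 -m inch '[0.6,-4.3,-0.8,0,0,0,1, 0.6,-4.3,-0.8,0,0,0,1, 0.6,-4.3,-0.8,0,0,0,1, 0.6,-4.3,-0.8,0,0,0,1, 0.6,-4.3,-0.8,0,0,0,1, 0.6,-4.3,-0.8,0,0,0,1, 0,0,0,0,0,0.18,1, 0,0,0,0,0,0.18,1, 0,0,0,0,0,0.18,1, 0,0,0,0,0,0.18,1, 0,0,0,0,0,0.18,1, 0,0,0,0,0,0.18,1, 0,0,0,0,0,0.18,1, 0,0,0,0,0,0.049,1, 0,0,0,0,0,0,1, 0,0,0,0,0,0,1]'
cat > w.py <<'E'
from h import *
import sys
im,d,T=grab("wrist"); W=cloud("wrist",d,T); o=ctrl.get_obs()
print(o["time_s"],o["ee_pos"].round(4),np.degrees(o["eef_rot"]).round(2))
hsv=cv2.cvtColor(im,cv2.COLOR_RGB2HSV)
yel=(abs(hsv[...,0].astype(int)-25)<6)&(hsv[...,1]>130)&(hsv[...,2]>80)
P=W[yel&(W[...,2]<.13)]
for lo,hi in((.1,.12),(.05,.066)):
    Q=P[(P[:,2]>lo)&(P[:,2]<hi)]
    if len(Q)>20: print(lo,len(Q),np.median(Q[:,2]).round(4),cv2.minAreaRect((Q[:,:2]*1000).astype(np.float32)))
save(sys.argv[1],im)
E
python3 w.py w1.png
```

```text
time_s: 2.6
ee_pos: [0.586, 0.258, 0.2534]
eef_rot: [3.142, -0.0, -1.308]
force: [0.5, -0.3, 0.6]
grip_width: 0.0939
2.65 [0.586  0.258  0.2534] [179.99  -0.   -74.94]
0.1 1414 0.1108 ((584.198486328125, 255.97433471679688), (49.04810333251953, 29.248727798461914), 14.767988204956055)
0.05 2447 0.0619 ((574.6925659179688, 255.69886779785156), (411.57098388671875, 63.68197250366211), 2.8322484493255615)
```

View pics/w1.png

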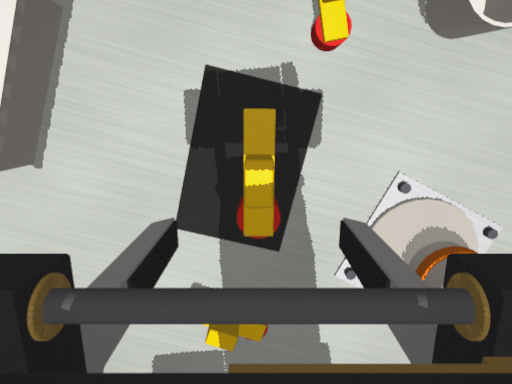

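The wrist picture shows the gauge on the mat with its handle at (258,180), the red plug at (258,215) and green at the far end. It lines up with the jaws and there is clear space round it. I'll descend and grip.

```bash
python3 -m inch '[0.15,0.23,2.5,0,0,0,1, 0,0,2.5,0,0,0,1, 0,0,2.5,0,0,0,1, 0,0,2.5,0,0,0,1, 0,0,2,0,0,0,1, 0,0,2,0,0,0,1, 0,0,2,0,0,0,1, 0,0,1.8,0,0,0,1, 0,0,0,0,0,0,1, 0,0,0,0,0,0,0.2, 0,0,0,0,0,0,0.2, 0,0,0,0,0,0,0.2, 0,0,0,0,0,0,0.2, 0,0,0,0,0,0,0.2, 0,0,0,0,0,0,0.2]' 40
```

```text
time_s: 4.53
ee_pos: [0.5842, 0.2559, 0.0755]
eef_rot: [-3.142, -0.0, -1.309]
force: [-0.8, -0.2, 0.7]
grip_width: 0.0374
```

```bash
python3 -m inch '[0,0,0,0,0,0,0.2, 0,0,0,0,0,0,0.2, 0,0,-0.5,0,0,0,0.2, 0,0,-1,0,0,0,0.2, 0,0,-2,0,0,0,0.2, 0,0,-2.5,0,0,0,0.2, 0,0,-3,0,0,0,0.2, 0,0,-3,0,0,0,0.2, 0,0,-3,0,0,0,0.2, 0,0,-2.5,0,0,0,0.2, 0,0,-1.5,0,0,0,0.2, 0,0,-1,0,0,0,0.2, 0,0,0,0,0,0,0.2]' 40
python3 - <<'E'
from h import *
o=ctrl.get_obs(); M=R.from_euler("xyz",o["eef_rot"]).as_matrix()
s=np.array([.538,-.286]); a=np.radians(14.8)
t=s-.055*np.array([np.cos(a),np.sin(a)]); print("target",t)
print("tool cm",(M.T@np.array([*(t-o["ee_pos"][:2]),0])*100).round(2),o["grip_width"],o["force"])
E
```

```text
time_s: 6.15
ee_pos: [0.5842, 0.256, 0.2757]
eef_rot: [-3.141, 0.0, -1.309]
force: [0.1, 0.9, -2.2]
grip_width: 0.0299
target [ 0.48482471 -0.30004952]
tool cm [ 5.113e+01  2.399e+01 -1.000e-02] 0.029864362875844302 [ 0.1175876   0.91275807 -2.24522827]
```

```bash
python3 -m inch '[1.5,0.7,0,0,0,0,0.2, 3,1.4,0,0,0,0,0.2, 4.2,1.98,0,0,0,0,0.2, 4.2,1.98,0,0,0,0,0.2, 4.2,1.98,0,0,0,0,0.2, 4.2,1.98,0,0,0,0,0.2, 4.2,1.98,0,0,0,0,0.2, 4.2,1.98,0,0,0,0,0.2, 4.2,1.98,0,0,0,0,0.2, 4.2,1.98,0,0,0,0,0.2, 4.2,1.98,0,0,0,0,0.2, 4.2,1.98,0,0,0,0,0.2, 3,1.4,0,0,0,0,0.2, 1.5,0.7,0,0,0,0,0.2, 0,0,0,0,0,0,0.2, 0,0,0,0,0,0,0.2]'
cat > c.py <<'E'
from h import *
import sys
from scipy.optimize import least_squares
o=ctrl.get_obs(); print(o["time_s"],o["ee_pos"].round(4),np.degrees(o["eef_rot"]).round(2),o["force"].round(2))
ims=[]
for n in("scene","side","wrist"):
    im,d,T=grab(n); W=cloud(n,d,T); ims.append(im); k,D,_=K(n)
    hsv=cv2.cvtColor(im,cv2.COLOR_RGB2HSV).astype(int); white=hsv[...,1]<60
    m=(np.hypot(W[...,0]-.538,W[...,1]+.286)<.035)&(W[...,2]>.122)&(W[...,2]<.138)&white
    Q=W[m]
    if len(Q)>20:
        f=least_squares(lambda p:np.hypot(Q[:,0]-p[0],Q[:,1]-p[1])-p[2],[.538,-.286,.024],loss="soft_l1",f_scale=.002).x
        print(n,"rim",len(Q),f.round(4))
    for nm,hm in(("green",(abs(hsv[...,0]-65)<15)),("red",(hsv[...,0]<6)|(hsv[...,0]>174))):
        m=hm&(hsv[...,1]>110)&(np.hypot(W[...,0]-o["ee_pos"][0],W[...,1]-o["ee_pos"][1])<.12)&(W[...,2]>.1)
        if m.sum()>15: Q=W[m]; print(n,nm,len(Q),"min",Q.min(0).round(4),"max",Q.max(0).round(4))
    yel=(abs(hsv[...,0]-25)<6)&(hsv[...,1]>130)&(np.hypot(W[...,0]-o["ee_pos"][0],W[...,1]-o["ee_pos"][1])<.12)
    Q=W[yel]; Q=Q[Q[:,2]<o["ee_pos"][2]-.005]
    if len(Q)>50: print(n,"bar",len(Q),np.percentile(Q[:,2],[5,50,95]).round(4),cv2.minAreaRect((Q[:,:2]*1000).astype(np.float32)))
x,y=int(sys.argv[2]),int(sys.argv[3]); x2,y2=int(sys.argv[4]),int(sys.argv[5])
save(sys.argv[1],np.hstack([cv2.resize(ims[0][y:y+130,x:x+130],(400,400)),cv2.resize(ims[1][y2:y2+130,x2:x2+130],(400,400))]))
E
python3 c.py d.png 115 30 270 150
```

```text
time_s: 8.15
ee_pos: [0.4845, -0.2978, 0.2754]
eef_rot: [-3.142, 0.0, -1.308]
force: [0.5, 0.3, -2.5]
grip_width: 0.0298
8.15 [ 0.4845 -0.2978  0.2754] [-1.800e+02  2.000e-02 -7.495e+01] [ 0.46  0.31 -2.46]
scene rim 132 [ 0.5399 -0.284   0.0238]
scene green 121 min [ 0.5259 -0.2886  0.2063] max [ 0.5545 -0.2657  0.2427]
scene red 242 min [ 0.4114 -0.3227  0.2025] max [ 0.4606 -0.2806  0.2519]
scene bar 372 [0.2508 0.2592 0.2669] ((486.405029296875, -291.8612060546875), (149.44215393066406, 33.97199249267578), 13.974092483520508)
side rim 191 [ 0.5357 -0.2876  0.0241]
side red 441 min [ 0.4034 -0.3384  0.103 ] max [ 0.5356 -0.2642  0.2546]
side bar 534 [0.2591 0.2622 0.2661] ((482.0218505859375, -298.9281005859375), (146.93641662597656, 33.83795166015625), 14.76911735534668)
wrist red 66 min [ 0.4313 -0.3329  0.2495] max [ 0.5136 -0.2839  0.3865]
wrist bar 5541 [0.2608 0.2619 0.2632] ((489.3204345703125, -296.4266662597656), (161.0372772216797, 49.575862884521484), 20.619686126708984)
```

View pics/d.png

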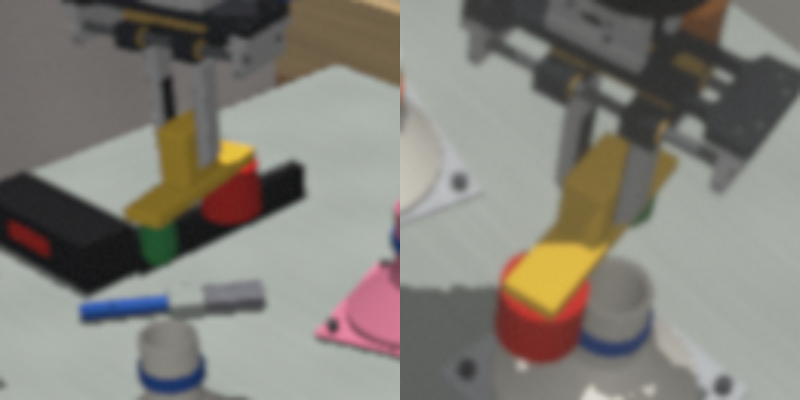

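The gauge is held level. The green plug is over the spout (left crop, plug at (160,240) and mouth at (170,330)), and the red plug is clear to the side. I'll shift -2.5 mm in y and lower.

```bash
python3 -m inch '[0.24,0.07,1.5,0,0,0,0.2, 0,0,2.5,0,0,0,0.2, 0,0,2,0,0,0,0.2, 0,0,0.6,0,0,0,0.2, 0,0,0,0,0,0,0.2, 0,0,0,0,0,0,0.2]'
python3 c.py e.png 115 50 270 170
```

```text
time_s: 9.05
ee_pos: [0.4845, -0.3014, 0.2102]
eef_rot: [-3.141, -0.001, -1.309]
force: [-0.3, -0.5, -2.7]
grip_width: 0.0298
9.05 [ 0.4845 -0.3014  0.2102] [-1.7996e+02 -5.0000e-02 -7.5000e+01] [-0.3  -0.53 -2.69]
scene rim 105 [ 0.5399 -0.2845  0.0243]
scene green 72 min [ 0.5341 -0.2848  0.1476] max [ 0.5542 -0.2688  0.1777]
scene red 190 min [ 0.4127 -0.3229  0.1407] max [ 0.4622 -0.2833  0.1854]
scene bar 364 [0.1873 0.1943 0.2012] ((486.7405700683594, -298.692626953125), (151.8225555419922, 38.877296447753906), 14.315997123718262)
side rim 102 [ 0.5362 -0.2887  0.0232]
side red 382 min [ 0.4033 -0.3421  0.1414] max [ 0.4506 -0.2881  0.1895]
side bar 497 [0.1939 0.1967 0.2005] ((479.1436767578125, -302.1388854980469), (141.23805236816406, 35.49397659301758), 15.339116096496582)
wrist rim 243 [ 0.5367 -0.2882  0.0257]
wrist red 67 min [ 0.4309 -0.3367  0.1846] max [ 0.5136 -0.2875  0.3216]
wrist bar 5554 [0.1953 0.1965 0.1978] ((487.56591796875, -300.877197265625), (156.64112854003906, 44.1517333984375), 18.404088973999023)
```

View pics/e.png

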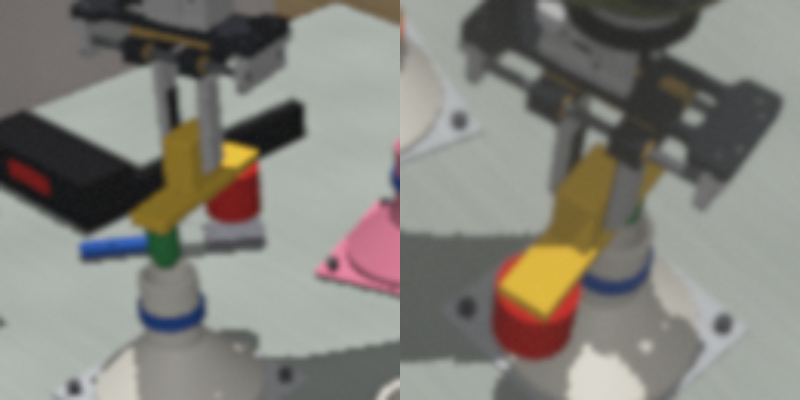

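The green plug sits right above the mouth (crop 164,245 over 168,270). Estimated plug axis is (0.5377,-0.2874) and the mouth averages (0.5376,-0.287). I'll insert it now.

```bash
python3 -m inch '[0,0,0.8,0,0,0,0.2, 0,0,0.8,0,0,0,0.2, 0,0,0.8,0,0,0,0.2, 0,0,0.8,0,0,0,0.2, 0,0,0.8,0,0,0,0.2, 0,0,0.7,0,0,0,0.2, 0,0,0.3,0,0,0,0.2, 0,0,0,0,0,0,0.2]'; python3 -m inch '[0,0,0.15,0,0,0,0.2, 0,0,0.1,0,0,0,0.2, 0,0,0.1,0,0,0,0.2, 0,0,0,0,0,0,0.2]'
```

```text
time_s: 10.2
ee_pos: [0.4843, -0.3013, 0.1594]
eef_rot: [3.142, 0.0, -1.309]
force: [0.5, 0.3, -2.7]
grip_width: 0.0302
time_s: 10.7
ee_pos: [0.4843, -0.3014, 0.1564]
eef_rot: [-3.141, -0.0, -1.309]
force: [-2.4, 0.5, 3.1]
grip_width: 0.0296
```

```bash
python3 -m inch '[0,0,0.08,0,0,0,0.2, 0,0,0,0,0,0,0.2, 0,0,0,0,0,0,0.2]'; python3 c.py f.png 115 60 270 180
```

```text
time_s: 11.08
ee_pos: [0.4844, -0.3014, 0.1563]
eef_rot: [-3.141, -0.001, -1.309]
force: [-5.1, 3.0, 8.9]
grip_width: 0.0299
11.075 [ 0.4844 -0.3014  0.1563] [-1.7996e+02 -5.0000e-02 -7.5000e+01] [-5.1   3.02  8.92]
scene rim 77 [ 0.5382 -0.2863  0.0262]
scene red 114 min [ 0.411  -0.3102  0.1002] max [ 0.4594 -0.2821  0.132 ]
scene bar 322 [0.1338 0.1402 0.1475] ((486.02783203125, -296.302490234375), (151.0458221435547, 34.57158279418945), 13.344918251037598)
side rim 56 [ 0.5358 -0.2885  0.0237]
side red 277 min [ 0.4031 -0.3424  0.1   ] max [ 0.4509 -0.2884  0.135 ]
side bar 450 [0.1401 0.1425 0.1455] ((475.2994079589844, -303.62066650390625), (134.622802734375, 34.83407974243164), 14.698278427124023)
wrist rim 1321 [ 0.5375 -0.288   0.024 ]
wrist red 67 min [ 0.4309 -0.3366  0.1306] max [ 0.5135 -0.2875  0.2676]
wrist bar 5587 [0.1416 0.1428 0.1441] ((483.6275329589844, -296.0022277832031), (150.83047485351562, 47.17584228515625), 14.843375205993652)
```

View pics/f.png

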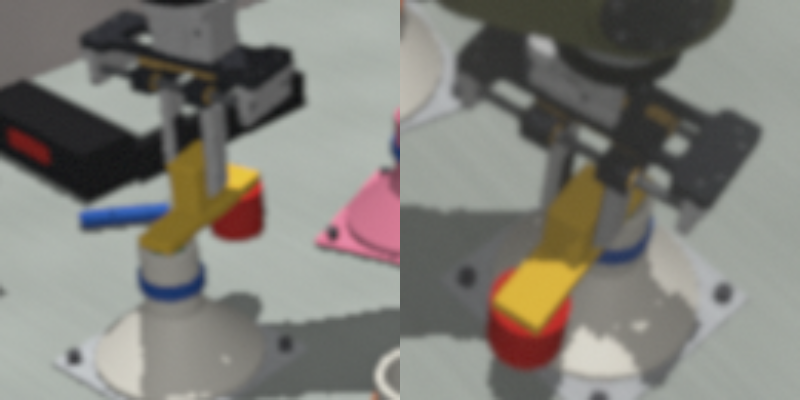

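The green end is home: the bar rests on the rim in the left crop at (170,245). Bar top measures z=0.1428 against 0.142 expected, and contact force has risen. Next I'll withdraw straight up and shift 110 mm along the bar to bring red over the mouth.

```bash
python3 -m inch '[0,0,-0.4,0,0,0,0.2, 0,0,-0.9,0,0,0,0.2, 0,0,-1.2,0,0,0,0.2, 0,0,-1.2,0,0,0,0.2, 0,0,-1.2,0,0,0,0.2, 0,0,-1.2,0,0,0,0.2, 0,0,-0.8,0,0,0,0.2, 0,0,-0.4,0,0,0,0.2, 0,-1.5,0,0,0,0,0.2, 0,-2.5,0,0,0,0,0.2, 0,-3,0,0,0,0,0.2, 0,-2.5,0,0,0,0,0.2, 0,-1.5,0,0,0,0,0.2, 0,0,0,0,0,0,0.2, 0,0,0,0,0,0,0.2]'; python3 c.py g.png 100 50 290 170
```

```text
time_s: 13.1
ee_pos: [0.5903, -0.2728, 0.2277]
eef_rot: [3.141, 0.0, -1.309]
force: [0.0, 0.0, -3.7]
grip_width: 0.0297
13.1 [ 0.5903 -0.2728  0.2277] [ 1.7997e+02  3.0000e-02 -7.5000e+01] [ 0.03  0.01 -3.66]
scene rim 107 [ 0.5401 -0.2841  0.0239]
scene green 80 min [ 0.6393 -0.2531  0.164 ] max [ 0.6595 -0.2398  0.1923]
scene red 218 min [ 0.5206 -0.2896  0.158 ] max [ 0.5658 -0.2559  0.2025]
scene bar 430 [0.2049 0.2118 0.2186] ((591.8029174804688, -268.29107666015625), (151.33815002441406, 36.99972915649414), 16.368444442749023)
side rim 148 [ 0.5365 -0.2867  0.025 ]
side red 358 min [ 0.5089 -0.3139  0.1569] max [ 0.5581 -0.2637  0.2064]
side bar 393 [0.2115 0.2146 0.2177] ((584.5941162109375, -274.968994140625), (139.99398803710938, 33.61819839477539), 14.115715980529785)
wrist red 62 min [ 0.5372 -0.3082  0.2027] max [ 0.6191 -0.2592  0.3388]
wrist bar 5551 [0.2134 0.2146 0.2157] ((594.5317993164062, -274.53265380859375), (157.11166381835938, 69.62974548339844), 14.96111011505127)
```

View pics/g.png

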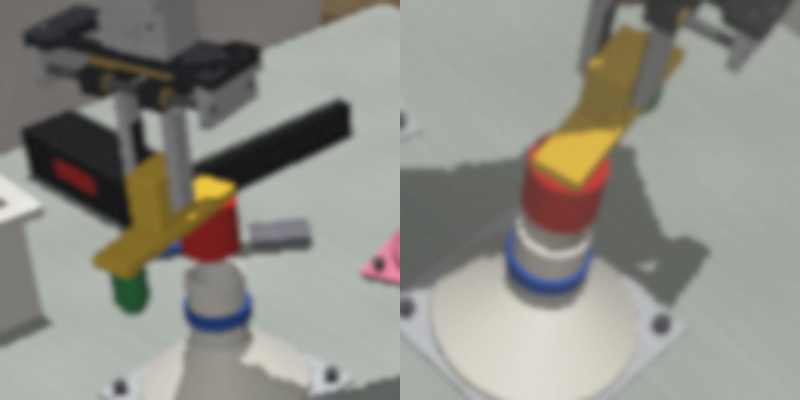

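Red hangs squarely over the mouth: left crop red (210,225) over mouth (216,270), right crop (565,190) over (553,235). Computed red axis is (0.5372,-0.2870). I'll lower it gently, expecting contact at TCP z≈0.2013.

```bash
python3 -m inch '[0,-0.06,0.5,0,0,0,0.2, 0,0,0.8,0,0,0,0.2, 0,0,0.6,0,0,0,0.2, 0,0,0.3,0,0,0,0.2, 0,0,0.1,0,0,0,0.2, 0,0,0.1,0,0,0,0.2, 0,0,0.1,0,0,0,0.2, 0,0,0,0,0,0,0.2]'; python3 -m inch '[0,0,0.1,0,0,0,0.2, 0,0,0.05,0,0,0,0.2, 0,0,0,0,0,0,0.2, 0,0,0,0,0,0,0.2]'
```

```text
time_s: 14.25
ee_pos: [0.5911, -0.2727, 0.2031]
eef_rot: [3.142, 0.0, -1.309]
force: [0.2, 0.2, -2.9]
grip_width: 0.0296
time_s: 14.75
ee_pos: [0.5911, -0.2727, 0.2017]
eef_rot: [3.142, -0.0, -1.309]
force: [0.2, -0.3, -2.8]
grip_width: 0.0299
```

```bash
python3 -m inch '[0,0,0.05,0,0,0,0.2, 0,0,0.05,0,0,0,0.2, 0,0,0,0,0,0,0.2]'; python3 -m inch '[0,0,0.05,0,0,0,0.2, 0,0,0,0,0,0,0.2,0,0,0,0,0,0,0.2]'; python3 -m inch '[0,0,0.03,0,0,0,0.2, 0,0,0,0,0,0,0.2,0,0,0,0,0,0,0.2]';
```

```text
time_s: 15.12
ee_pos: [0.5913, -0.2727, 0.2013]
eef_rot: [-3.141, -0.001, -1.309]
force: [-0.7, 2.0, 4.0]
grip_width: 0.0297
time_s: 15.5
ee_pos: [0.5914, -0.2726, 0.2012]
eef_rot: [-3.14, -0.001, -1.309]
force: [-0.8, 2.2, 7.3]
grip_width: 0.03
time_s: 15.88
ee_pos: [0.5914, -0.2725, 0.2011]
eef_rot: [-3.14, -0.001, -1.309]
force: [-1.2, 2.3, 9.4]
grip_width: 0.0299
```

```bash
python3 c.py i.png 100 50 290 170
```

```text
15.875 [ 0.5914 -0.2725  0.2011] [-1.7992e+02 -5.0000e-02 -7.4990e+01] [-1.18  2.32  9.4 ]
scene rim 38 [ 0.5389 -0.2851  0.0263]
scene green 74 min [ 0.6398 -0.2543  0.1377] max [ 0.6604 -0.2407  0.168 ]
scene red 207 min [ 0.5214 -0.2861  0.1284] max [ 0.5667 -0.256   0.1773]
scene bar 412 [0.1779 0.1853 0.192 ] ((593.0108642578125, -267.91070556640625), (152.0858917236328, 36.32697296142578), 16.000635147094727)
side rim 69 [ 0.5378 -0.2858  0.0274]
side red 338 min [ 0.5097 -0.3132  0.134 ] max [ 0.5589 -0.2614  0.1799]
side bar 385 [0.1849 0.1881 0.1919] ((551.5607299804688, -282.4080505371094), (71.42652893066406, 36.19062042236328), 14.864652633666992)
wrist red 61 min [ 0.5383 -0.3075  0.1756] max [ 0.6204 -0.2603  0.3124]
wrist bar 5556 [0.1863 0.1875 0.1887] ((592.360107421875, -263.68304443359375), (154.58001708984375, 52.433876037597656), 14.504392623901367)
```

View pics/i.png

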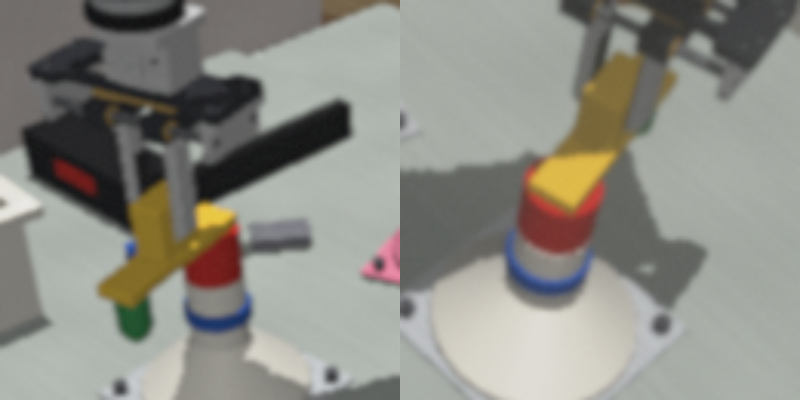

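Red sits flush on the tube's mouth in both views, edges aligned (left crop (215,290), right crop (555,245)), and it refused under about 12 N. The next step is lifting it clear and returning high over the mat.

```bash
python3 -m inch '[0,0,-0.4,0,0,0,0.2, 0,0,-1,0,0,0,0.2, 0,0,-1.5,0,0,0,0.2, 0,0,-1.7,0,0,0,0.2, 0,0,-1.7,0,0,0,0.2, 0,0,-1.3,0,0,0,0.2, 0,0,-0.5,0,0,0,0.2, 0,0,0,0,0,0,0.2]'; python3 -m inch '[-1.5,-0.38,0,0,0,0,0.2, -3,-0.76,0,0,0,0,0.2, -4.34,-1.1,0,0,0,0,0.2, -4.34,-1.1,0,0,0,0,0.2, -4.34,-1.1,0,0,0,0,0.2, -4.34,-1.1,0,0,0,0,0.2, -4.34,-1.1,0,0,0,0,0.2, -4.34,-1.1,0,0,0,0,0.2, -4.34,-1.1,0,0,0,0,0.2, -4.34,-1.1,0,0,0,0,0.2, -4.34,-1.1,0,0,0,0,0.2, -4.34,-1.1,0,0,0,0,0.2, -3,-0.76,0,0,0,0,0.2, -1.5,-0.38,0,0,0,0,0.2, 0,0,0,0,0,0,0.2, 0,0,0,0,0,0,0.2]'
```

```text
time_s: 17.02
ee_pos: [0.5911, -0.2727, 0.2808]
eef_rot: [3.142, -0.0, -1.309]
force: [0.5, -0.2, -2.8]
grip_width: 0.0298
time_s: 19.02
ee_pos: [0.5838, 0.2669, 0.2808]
eef_rot: [3.141, -0.0, -1.31]
force: [0.3, 1.0, -2.6]
grip_width: 0.0297
```

```bash
python3 -m inch '[0,0,2,0,0,0,0.2, 0,0,3,0,0,0,0.2, 0,0,3,0,0,0,0.2, 0,0,3,0,0,0,0.2, 0,0,3,0,0,0,0.2, 0,0,3,0,0,0,0.2, 0,0,2,0,0,0,0.2, 0,0,0.8,0,0,0,0.2, 0,0,0.3,0,0,0,0.2, 0,0,0,0,0,0,0.2]'; python3 -m inch '[0,0,0.15,0,0,0,0.2, 0,0,0.1,0,0,0,0.2, 0,0,0.1,0,0,0,0.2, 0,0,0.05,0,0,0,0.2, 0,0,0,0,0,0,0.2]'
```

```text
time_s: 20.27
ee_pos: [0.5841, 0.2679, 0.0806]
eef_rot: [-3.141, 0.0, -1.309]
force: [0.1, 0.4, -2.6]
grip_width: 0.0299
time_s: 20.9
ee_pos: [0.5837, 0.2679, 0.0758]
eef_rot: [3.142, -0.0, -1.309]
force: [0.3, 0.2, -2.4]
grip_width: 0.0298
```

```bash
python3 -m inch '[0,0,0.06,0,0,0,0.2, 0,0,0,0,0,0,0.2,0,0,0,0,0,0,0.2]'
```

```text
time_s: 21.28
ee_pos: [0.5838, 0.2679, 0.0755]
eef_rot: [-3.141, 0.0, -1.309]
force: [-2.2, -0.2, 1.9]
grip_width: 0.0299
```

It's touching the mat, so I'll release and retreat.

```bash
python3 -m inch '[0,0,0,0,0,0,0.45, 0,0,0,0,0,0,0.6, 0,0,0,0,0,0,0.8, 0,0,0,0,0,0,1, 0,0,0,0,0,0,1, 0,0,0,0,0,0,1, 0,0,-1,0,0,0,1, 0,0,-2,0,0,0,1, 0,0,-3,0,0,0,1, 0,0,-3,0,0,0,1, 0,0,-3,0,0,0,1, 0,0,-3,0,0,0,1, 0,0,-2,0,0,0,1, 0,0,-1,0,0,0,1, 0,0,0,0,0,0,1, 0,0,0,0,0,0,1]'; python3 w.py w2.png
```

```text
time_s: 23.28
ee_pos: [0.5835, 0.2678, 0.2544]
eef_rot: [3.14, -0.0, -1.309]
force: [-0.5, -0.0, 0.7]
grip_width: 0.0938
23.325 [0.5835 0.2678 0.2543] [ 1.7992e+02 -1.0000e-02 -7.5000e+01]
0.1 1429 0.1108 ((584.0550537109375, 267.22735595703125), (49.16449737548828, 29.46999168395996), 14.3082914352417)
0.05 2424 0.0619 ((573.00390625, 266.5361633300781), (418.01861572265625, 71.18327331542969), 0.3464255630970001)
```

View pics/w2.png

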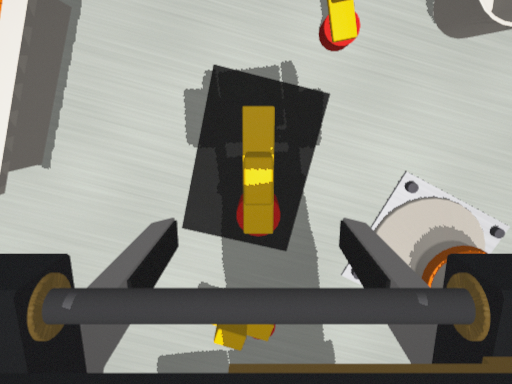

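The gauge stands upright on the mat: handle (258,180), red (258,215), top at 0.1108 m as at the start. It lies wholly within the mat and the gripper is clear. I'm handing in.

```bash
python3 -c "
from station import ctrl
print(ctrl.hand_in())"
```

```text
the job is handed in; nothing more can be done
None
```

The gauge check on the blue-collared spout is done and handed in at about 23 s of the 54 s allowed.

- **Go end:** the green plug went fully home. The bar rested on the rim, with its top at 0.1428 m against 0.142 m expected and the force rising on contact. I then drew it straight out.
- **No-go end:** the red end sat centred and flush on the same mouth. It refused entry under a press of about 12 N, with the tool stopped about 1 mm short of its commanded height.
- **Return:** the gauge stands upright and released on the mat, top at 0.1108 m as at the start, with the gripper open and about 18 cm higher than where it let go.
- **Orange funnel:** the gauge was carried over it with about 75 mm to spare both ways and never touched it.

No check failed. The scene and side cameras disagreed by 2–4 mm on the spout's position, so I aimed at their average, and the wrist camera later agreed to within about 1.5 mm. I did not measure the forces on the gripper's body separately; the wrist force readings stayed under about 11 N.

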